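# Fit the drive sleeve on the deburring spindle

### The job

Make the bench deburring spindle ready: stand the slotted steel drive sleeve over the upright spindle, turn it until its slots drop over the hidden drive pin, then push it down on its top rim until it is fully home. Then swing the shield at the back of the housing up until it stands straight upright and leave it so. Leave the other things on the bench where they are.

Things in the scene. Friction and masses are not known exactly. Their poses are not given: they have to be found in the camera images.
- sleeve: Drive sleeve, a bright steel tube standing upright on the bench: outside diameter 60, bore 28 (open at both ends), height 80 mm, about 0.4 kg. Its lower end has four open slots 90 degrees apart, 12 mm wide, 28 mm deep, through the wall; they point along its +x, +y, -x, -y. Origin: centre of its lower end; z up along the bore. All four slots are alike.
- stand: Spindle housing, fixed to the bench: a grey block 120 x 120 mm, top face 92 mm above the bench, on a dark foot 124 (x) x 160 (y) x 10 mm. In its top is a round well, 68 mm wide, 78 mm deep: round the sleeve only 4 mm is free, so fingers cannot follow it in. Origin: on the spindle axis at bench height; z up; the shield is on its +x side.
- spindle_tip (a point): Top of the fixed upright spindle shaft in the middle of the well: 25 mm diameter, its last 10 mm tapered to 15 mm. The tip is 110 mm above the bench, 18 mm above the block.
- pin_level (a point): Point on the spindle axis, 44 mm above the bench: upper side of the drive pin, a fixed rod 6 mm thick and 42 mm long crosswise through the shaft. Its horizontal direction differs from day to day and is not measured: find it by turning the sleeve under light downward load. The slots pass it within about 7 degrees either way. Resting on the pin, the sleeve's upper rim is 32 mm above the block.
- seat (a point): Point on the spindle axis, 20 mm above the bench: where the sleeve's lower end is when fully home. Past the pin the sleeve first sinks 8 mm on to the black collar (lower end 36 mm above the bench), then must be pushed 16 mm. Home, its upper rim is 100 mm above the bench, 8 mm above the block, and the shaft sticks out 10 mm above the rim.
- collar (a joint): Black collar round the shaft in the well, on which the sleeve comes to rest. Value: how far it has been pushed down, 0 to 0.016 m (0.016: bottomed, sleeve home). It is stiff: it resists with about 14 N of friction, stays where it is left and does not move under the sleeve's weight.
- shield (a joint): Shield at the back of the housing, on a stiff friction hinge (about 0.15 N m, stays where it is left). Value: lean in rad, 0 = straight upright, positive = leaning back, away from the spindle (towards the stand's +x); range -0.4 to 1.2. It starts leaning well back. Mass 0.15 kg.
- shield_hinge (a point): Middle of the shield's hinge axis, which runs along the stand's y; fixed on the stand, 68 mm in its +x from the spindle axis, 85 mm above the bench.
- shield_top (a point): Middle of the shield's upper edge, 95 mm from the hinge axis. The shield is an aluminium sheet 108 wide, 4 mm thick, with an 8 mm round bead along the upper edge.
- lock_cylinder: Bystander: brass lock cylinder, 17 x 64 x 37 mm. Origin: centre of its underside.
- pin_tin: Bystander: round tin with a teal lid, 70 mm wide, 24 mm high. Origin: centre of its underside.
- padlock: Bystander: brass padlock standing upright, 18 x 45 x 70 mm. Origin: centre of its underside.
- blank_box: Bystander: small orange carton, 105 x 55 x 28 mm. Origin: centre of its underside.
Things that resemble listed ones, but are neither listed nor needed, are in the scene too. Leave any blue look-alike of the sleeve alone.

How it is judged (in metres and radians):
On the way, in this order (a step that is already met when the one before it is completed fails the run):
1. the sleeve stands round the spindle with its slots dropped over the drive pin (lower end under 40 mm above the bench) (z of sleeve in the frame of stand below 0.04 m and horizontal distance between sleeve and stand below 0.006 m and angle between sleeve's own z axis and vertical below 0.07 rad), for 0.2 s.
2. the sleeve is pushed fully home (lower end under 22.5 mm above the bench; 20 is the stop) (z of sleeve in the frame of stand below 0.0225 m and horizontal distance between sleeve and stand below 0.006 m and angle between sleeve's own z axis and vertical below 0.07 rad), for 0.2 s.
3. with the sleeve home, the shield stands upright within 7 degrees (all of step 2 and value of joint shield between -0.12 and 0.12 rad), for 0.2 s.
At the end, for the whole second after the job is handed in: The sleeve is round the spindle, upright (within 4 degrees, within 6 mm of the axis) and fully home (lower end within 2.5 mm of its stop at 20 mm above the bench); the shield stands within 7 degrees of upright; both are at rest (all of step 3 and linear speed of sleeve below 0.02 m/s and velocity of joint shield between -0.05 and 0.05 rad/s); the robot touches nothing.
It fails at once if the lock cylinder is moved by more than 25 mm (distance of lock_cylinder from where it was at the start of the episode above 0.025 m).
It fails at once if the pin tin is moved by more than 25 mm (distance of pin_tin from where it was at the start of the episode above 0.025 m).
It fails at once if the padlock is moved by more than 25 mm (distance of padlock from where it was at the start of the episode above 0.025 m).
It fails at once if the blank box is moved by more than 25 mm (distance of blank_box from where it was at the start of the episode above 0.025 m).
It also fails if it takes over 58 s, if anything falls off the work surface, if the arm or the gripper's body presses on something with over 40 N, if the wrist force passes 120 N, or if a joint passes its speed limit or range.

### The arm

A 7-joint arm with a two-finger parallel gripper is mounted at the origin on a cart in front of the work surface, level with it; the furniture and walls round the work are solid. World frame = base frame: x ahead of the robot, y to its left, z up, the work surface at z = 0. Lengths are in m, angles in degrees, forces in N, time in s.
With the tool pointing down it reaches from about 0.425 to 0.875 m from the base axis. Payload 4.7 kg.
Tool frame: the origin (TCP) lies midway between the tips of the shut fingers; the grasp point (between the pads) lies 19 mm behind it; z points along the fingers, y is the line along which they close (so a half turn about z gives the same grasp; the last joint's range is limited). The gripper opens to 87 mm and grips with 3 to 60 N. Pads are 19 mm wide; open, the fingers measure 117 mm over their backs; the gripper's body (75 mm by 190 mm) begins 51 mm behind the grasp point.
Start: joints at [73.803, 18.392, -4.016, 83.108, 1.295, 78.541, -3.26], TCP at [0.19, -0.622, 0.191] pointing down, gripper open.
Joint ranges: [-163.93, 163.93], [-17.29, 119.83], [-79.2, 71.16], [3.27, 140.29], [-89.18, 269.18], [5.43, 117.66], [-154.24, 154.24]. Speed limits (degrees/s): [147.25, 147.25, 180, 180, 180, 180, 180].

### API

Orientations are given as [roll, pitch, yaw] about the fixed x, y, z axes, in that order (R = Rz(yaw) Ry(pitch) Rx(roll)).
In Python, from cell import env, viewer, boxes_of, masks_of gives the robot as it stands. The module is installed in compiled form; this text tells all that it offers.
- The arm moves only by the tool apply_moves, never from a script. Its argument "moves" is a list of rows, each a list of 7 numbers: the shift along the tool's x, y, z scaled (see below), then the turn, a rotation vector about the tool's x, y, z scaled (see below), then the opening, from 0 (shut) to 1 (fully open). A call has 1 to 20 rows; each row is the pose to reach, as a shift and turn from the pose commanded when the call began, along the tool's axes at that moment; what a row does not reach only later rows make up. The controller multiplies each number of a shift by 0.2 m and each number of a turn by 1.5 rad. A row lasts 1/10 s, in which the tool goes at most 50 mm and 8.59 degrees, less where a joint would pass 70% of its speed; a pose out of reach is approached as far as the arm can. A call with a number of a shift or a turn outside -1 to 1 is refused whole. A call with a gripper value outside its range is refused whole. The fingers move at their own pace and stop on an object; "grip_force" is the grip in N (left out, the last holds). Time passes only in rows, so rows that repeat a pose let the fingers close. It gives the time, the measured TCP pose, the force, the opening and the grip force at its end, in the units of the state.
- env.get_obs(): the state, without advancing time (a new reading comes with each control period).
- viewer.read_camera(name): name is "side" or "top" or "wrist"; returns the picture (384x512x3 uint8, red, green, blue); there is no depth.
- viewer.get_calibration(name): a dict with "fov_y" (degrees; the focal length in pixels is half the picture's height over the tangent of half this angle, whatever the lens; pixels are square), "cx", "cy" (the principal point, pixels), "position" and "orientation" of the camera in the world. Camera axes: x right, y up, looking along -z (the intrinsics and any distortion apply to the point x, -y, -z); pixel columns grow to the right and rows downward; lengths in m; the calibration is good to about 2 mm. The wrist camera is an equidistant fisheye: a pixel r from the principal point sees the ray r / f radians off the axis. A picture is of the moment at which its call begins: read the wrist's pose just before it. get_calibration takes no time and is no camera call; for the wrist camera it gives the pose at the moment of the call.
- env.sign_off(): hands the job in; it is judged then, once.
Trained networks look in the newest picture that a camera, given by its name, has taken for a name from the list of things; names that differ only in an ending like _2 or _b are one class to them, and where a whole thing is asked for, a point or a joint stands for the part that bears it (a point fixed in the world has none). Each returns a list of dicts, best first, with "conf" (0 to 1); they miss things now and then, are a little off and sometimes report something else, mostly with a low value. They report only what shows in the picture. A call takes as long as a camera call. They do not tell look-alikes from the thing itself.
- boxes_of(camera, target): "location" ([column, row] in pixels, amid what is visible of it).
- masks_of(camera, target): "pixels" (384x512 bool, what is visible of it) and "location" ([column, row] in pixels, amid what is visible of it).
The state is a dict: "time_s": time; "qpos": joint angles; "joint_velocities": joint speeds; "effort": joint torques, N m; "tool_pos": TCP position; "tool_rot": TCP orientation; "force": force on the tool from outside, world axes, zero at the start; "wrist_torque": the same for the moment, N m; "grip_width": finger opening in m; "grasp_force": force on a finger pad.
Only numpy, scipy, OpenCV 4.12 (cv2) and the standard library are available. Lean on these libraries where they do the work, as an engineer would, in place of code of your own. Each camera call takes 0.05 s, during which the arm holds its last target. There are 200 camera calls.

## Working session

There is one attempt and no reset: what is moved stays moved. The work goes in short steps, Python scripts to look and compute and a tool call to move; the robot and the scene stay as the last step left them, time stands still between calls to the robot, and variables do not carry over. Pictures are saved under pics/ and viewed, at most 10 in all, crops included, and the job is handed in when it is done.

Besides the shell and the picture viewer there is one more tool, called after "Emit:" by a JSON object that holds its "fn" and its "kwargs". apply_moves: Moves the arm, as the interface text tells. Shifts and turns lie within -1 to 1; 1 stands for 0.2 m of shift or 1.5 rad of turn. Its arguments: {"type":"object","properties":{"moves":{"type":"array","items":{"type":"array","items":{"type":"number","minimum":-1,"maximum":1}}},"grip_force":{"type":"number"}},"required":["moves"]}

```bash
mkdir -p pics
cat > h.py <<'E'
import numpy as np, cv2
from scipy.spatial.transform import Rotation as R
from cell import env, viewer, boxes_of, masks_of
def rot(o):
    o=np.array(o,float)
    return R.from_euler('xyz',o,degrees=True) if o.size==3 else (R.from_quat(o) if o.size==4 else R.from_matrix(o))
def ray(cam,uv,cal=None):
    c=cal or viewer.get_calibration(cam); f=192/np.tan(np.radians(c['fov_y']/2))
    x,y=(uv[0]-c['cx'])/f,(uv[1]-c['cy'])/f
    if cam=='wrist':
        r=np.hypot(x,y); s=np.sin(r)/max(r,1e-9); d=np.array([x*s,-y*s,-np.cos(r)])
    else: d=np.array([x,-y,-1.])
    return np.array(c['position']),rot(c['orientation']).apply(d)
def at_z(cam,uv,z,cal=None):
    p,d=ray(cam,uv,cal); return p+d*(z-p[2])/d[2]
def proj(cam,P,cal=None):
    c=cal or viewer.get_calibration(cam); f=192/np.tan(np.radians(c['fov_y']/2))
    q=rot(c['orientation']).inv().apply(np.array(P)-c['position']); x,y,z=q[0],-q[1],-q[2]
    if cam=='wrist':
        r=np.hypot(x,y); t=np.arctan2(r,z); return np.array([c['cx']+f*t*x/r,c['cy']+f*t*y/r])
    return np.array([c['cx']+f*x/z,c['cy']+f*y/z])
def save(n,im): cv2.imwrite('pics/'+n,im[...,::-1])
E
python3 - <<'E'
from h import *
for c in ('side','top','wrist'): print(c,viewer.get_calibration(c))
t=viewer.read_camera('top'); s=viewer.read_camera('side')
save('a.png',t); save('b.png',s)
for c in ('top','side'):
  for n in ('sleeve','stand','spindle_tip','shield_top','lock_cylinder','pin_tin','padlock','blank_box'):
    print(c,n,[(np.round(b['location']).tolist(),round(b['conf'],2)) for b in boxes_of(c,n)])
print(env.get_obs())
E
```

```text
side {'fov_y': 44.777185004379845, 'cx': 256.31836436783146, 'cy': 192.16302839609324, 'position': array([0.28199521, 1.00207917, 0.92827888]), 'orientation': array([  49.45244902,    0.49824871, -166.6716437 ])}
top {'fov_y': 51.58562707034153, 'cx': 250.63848214973154, 'cy': 193.15217163769512, 'position': array([0.31385409, 0.0815729 , 1.4169897 ]), 'orientation': array([  8.13956616,   0.10135926, -90.29151132])}
wrist {'fov_y': 65.70646984690485, 'cx': 254.23463073541828, 'cy': 192.66580776688392, 'position': array([ 0.25584167, -0.60201521,  0.38337362]), 'orientation': array([-14.58696494,   0.12719999, -73.00748898])}
top sleeve [([142.0, 190.0], 0.88), ([174.0, 190.0], 0.56), ([223.0, 205.0], 0.42)]
top stand [([225.0, 202.0], 0.55)]
top spindle_tip [([224.0, 200.0], 0.81)]
top shield_top [([218.0, 183.0], 0.72), ([142.0, 189.0], 0.22)]
top lock_cylinder [([154.0, 234.0], 0.52)]
top pin_tin [([141.0, 193.0], 0.67), ([198.0, 162.0], 0.51)]
top padlock [([304.0, 220.0], 0.5), ([229.0, 216.0], 0.38)]
top blank_box [([345.0, 226.0], 0.64)]
side sleeve [([210.0, 329.0], 0.92), ([
[... 332 characters left out ...]
s': 0.9, 'qpos': array([73.80225133, 18.39123998, -4.01799929, 83.10627676,  1.29491299,
       78.54308935, -3.2615401 ]), 'joint_velocities': array([-0.0539143 ,  0.02859883, -0.02540379, -0.02527292, -0.10349852,
       -0.025307  ,  0.08739185]), 'effort': array([-6.02806722e-05, -4.91089976e+01, -4.03165184e-01, -3.12775111e+01,
       -6.36165426e-02,  3.35961557e-02,  2.43822370e-05]), 'tool_pos': array([ 0.19009892, -0.62160085,  0.19090572]), 'tool_rot': array([1.79995468e+02, 2.11306836e-03, 1.70067613e+01]), 'force': array([-0.42091315, -0.45325665, -0.40153933]), 'wrist_torque': array([-0.00248631,  0.02769601,  0.02576435]), 'grasp_force': 0.0, 'grip_width': 0.08703653714615799}
```

Run:
```python
import cv2,numpy as np
a=cv2.imread('pics/a.png')[120:280,100:380];b=cv2.imread('pics/b.png')[120:380,140:360]
cv2.imwrite('pics/c.png',cv2.resize(a,None,fx=2.8,fy=2.8,interpolation=cv2.INTER_CUBIC))
cv2.imwrite('pics/d.png',cv2.resize(b,None,fx=2.3,fy=2.3,interpolation=cv2.INTER_CUBIC))
```

```text
(no output)
```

View pics/c.png

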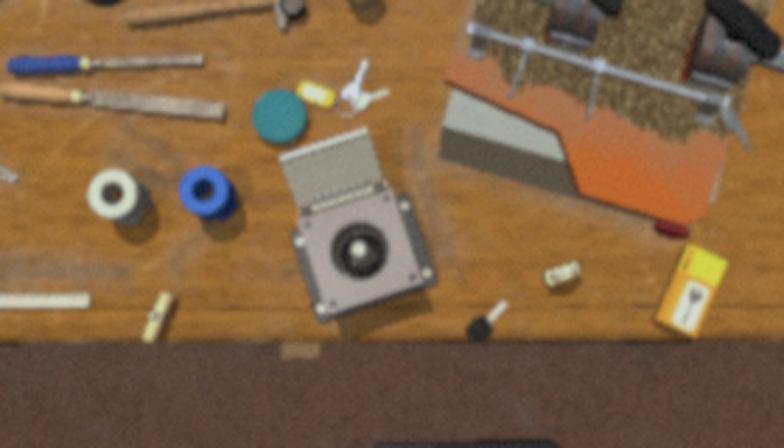

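View pics/d.png

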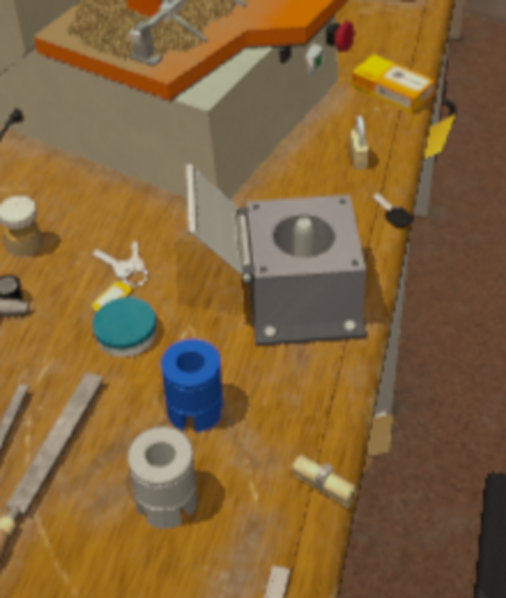

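Run:
```python
from h import *
T=lambda u,v:(100+u/2.8,120+v/2.8)
S=lambda u,v:(140+u/2.3,120+v/2.3)
print('sleeve',at_z('top',T(114,193),.08),at_z('side',S(162,455),.08))
print('blue',at_z('top',T(205,191),.08),at_z('side',S(192,361),.08))
print('tip',at_z('top',T(358,248),.11),at_z('side',S(303,222),.11))
for p in ((302,214),(403,187),(436,284),(318,319)): print('blk corner',at_z('top',T(*p),.02 if p[1]>250 else .09))
print('shield top edge', at_z('top',T(283,157),.13),at_z('top',T(366,130),.13))
for p in ((247,208),(348,198),(362,262),(248,276)): print('side blk',at_z('side',S(*p),.092))
for n,p in (('lock',(158,316)),('tin',(280,117)),('padlock',(562,274)),('box',(690,292))): print(n,at_z('top',T(*p),.03))
```

```text
sleeve [0.52162078 0.45732332 0.08      ] [0.51817683 0.46131911 0.08      ]
blue [0.52348938 0.34663617 0.08      ] [0.52230142 0.34891848 0.08      ]
tip [0.44971778 0.15849107 0.11      ] [0.44917798 0.15708134 0.11      ]
blk corner [0.49327165 0.22721283 0.09      ]
blk corner [0.52552812 0.10553593 0.09      ]
blk corner [0.41314024 0.06569163 0.02      ]
blk corner [0.3701456  0.21353896 0.02      ]
shield top edge [0.55563188 0.24586154 0.13      ] [0.58749101 0.14829612 0.13      ]
side blk [0.52031016 0.1299359  0.092     ]
side blk [0.41034291 0.08749969 0.092     ]
side blk [0.37747955 0.18589201 0.092     ]
side blk [0.49303081 0.23366142 0.092     ]
lock [0.37447854 0.41141718 0.03      ]
tin [0.62624731 0.26310191 0.03      ]
padlock [ 0.42409045 -0.09153763  0.03      ]
box [ 0.40082106 -0.25034623  0.03      ]
```

```bash
cat >> h.py <<'E'
def plan(cur,wps):
    """cur,wps: (x,y,z,yaw) tool pointing down; print move units per leg"""
    for w in wps:
        a=R.from_euler('xyz',[180,0,cur[3]],degrees=True)
        s=a.inv().apply(np.array(w[:3])-cur[:3])/.2
        t=-np.radians(w[3]-cur[3])/1.5
        n=int(max(np.ceil(np.linalg.norm(s)*.2/.05),np.ceil(abs(w[3]-cur[3])/8.59)))
        print(w,np.round(s,3),'rz',round(t,3),'rows>=',n); cur=w
E
python3 - <<'E'
from h import *
T=lambda u,v:(100+u/2.8,120+v/2.8)
S=lambda u,v:(140+u/2.3,120+v/2.3)
def tri(a,b):
    p,d=ray('top',a);q,e=ray('side',b)
    s=np.linalg.lstsq(np.c_[d,-e],q-p,rcond=None)[0]; return p+d*s[0],q+e*s[1]
print(tri(T(445,80),S(167,93)), tri(T(700,218),S(330,0)))
print('shield top ends',tri(T(283,157),S(192,167)))
plan((.19,-.622,.191,17),[(.27,-.46,.36,30),(.38,-.31,.36,53),(.44,-.13,.36,75),(.49,.06,.36,90),(.51,.25,.34,90),(.50,.42,.28,90)])
E
```

```text
(array([0.63355926, 0.05571398, 0.18396715]), array([0.63296046, 0.05561238, 0.18381402])) (array([ 0.4779498 , -0.23615847,  0.15109187]), array([ 0.49470847, -0.23435373,  0.15281129]))
shield top ends (array([0.53611192, 0.23259767, 0.2339053 ]), array([0.54714695, 0.23433959, 0.23620074]))
(0.27, -0.46, 0.36, 30) [ 0.619 -0.658 -0.845] rz -0.151 rows>= 5
(0.38, -0.31, 0.36, 53) [ 0.851 -0.375 -0.   ] rz -0.268 rows>= 4
(0.44, -0.13, 0.36, 75) [ 0.899 -0.302 -0.   ] rz -0.256 rows>= 4
(0.49, 0.06, 0.36, 90) [ 0.982 -0.004 -0.   ] rz -0.175 rows>= 4
(0.51, 0.25, 0.34, 90) [0.95 0.1  0.1 ] rz -0.0 rows>= 4
(0.5, 0.42, 0.28, 90) [ 0.85 -0.05  0.3 ] rz -0.0 rows>= 4
```

Tumbler tops out around 0.18 m at its rim; travelling at 0.36 m is clear. The steel (whitish) tube at top (141,189) is the sleeve; the blue one at (173,188) is the look-alike, left alone.

Emit:
{"fn": "apply_moves", "kwargs": {"moves": [[0.62,-0.66,-0.85,0,0,-0.15,1],[0.62,-0.66,-0.85,0,0,-0.15,1],[0.62,-0.66,-0.85,0,0,-0.15,1],[0.62,-0.66,-0.85,0,0,-0.15,1],[0.62,-0.66,-0.85,0,0,-0.15,1]]}}

```text
time_s: 1.4
tool_pos: [0.2706, -0.4575, 0.3627]
tool_rot: [179.9, 0.0, 29.9]
force: [0.9, -0.6, 0.1]
grip_width: 0.0868
grasp_force: 0.0
```

Emit:
{"fn": "apply_moves", "kwargs": {"moves": [[0.85,-0.375,0,0,0,-0.27,1],[0.85,-0.375,0,0,0,-0.27,1],[0.85,-0.375,0,0,0,-0.27,1],[0.85,-0.375,0,0,0,-0.27,1],[0.85,-0.375,0,0,0,-0.27,1]]}}

```text
time_s: 1.9
tool_pos: [0.3841, -0.3035, 0.3617]
tool_rot: [179.9, -0.1, 53.7]
force: [0.4, 0.6, 0.1]
grip_width: 0.0869
grasp_force: 0.0
```

Emit:
{"fn": "apply_moves", "kwargs": {"moves": [[0.9,-0.3,0,0,0,-0.25,1],[0.9,-0.3,0,0,0,-0.25,1],[0.9,-0.3,0,0,0,-0.25,1],[0.9,-0.3,0,0,0,-0.25,1],[0.9,-0.3,0,0,0,-0.25,1]]}}

```text
time_s: 2.4
tool_pos: [0.4418, -0.1231, 0.3617]
tool_rot: [179.9, -0.0, 75.2]
force: [-0.2, 0.5, 0.7]
grip_width: 0.0869
grasp_force: 0.0
```

Emit:
{"fn": "apply_moves", "kwargs": {"moves": [[0.98,0,0,0,0,-0.17,1],[0.98,0,0,0,0,-0.17,1],[0.98,0,0,0,0,-0.17,1],[0.98,0,0,0,0,-0.17,1],[0.98,0,0,0,0,-0.17,1]]}}

```text
time_s: 2.9
tool_pos: [0.4924, 0.0662, 0.3612]
tool_rot: [179.9, -0.2, 89.8]
force: [0.3, 0.1, 0.3]
grip_width: 0.0869
grasp_force: 0.0
```

Run:
```python
from h import *
c=viewer.get_calibration('wrist'); im=viewer.read_camera('wrist'); save('w1.png',im)
np.save('c1.npy',c,allow_pickle=True); print(c)
for n in ('spindle_tip','shield_top','stand'):
  print(n,[(b['location'],round(b['conf'],2)) for b in boxes_of('wrist',n)])
```

```text
{'fov_y': 65.70646984690485, 'cx': 254.23463073541828, 'cy': 192.66580776688392, 'position': array([0.4930164 , 0.13321315, 0.55495706]), 'orientation': array([-1.43507127e+01,  7.73605385e-03, -2.14502840e-01])}
spindle_tip [([250.8, 96.6], 0.57)]
shield_top [([293.1, 83.7], 0.95)]
stand [([250.9, 95.7], 0.67)]
```

View pics/w1.png

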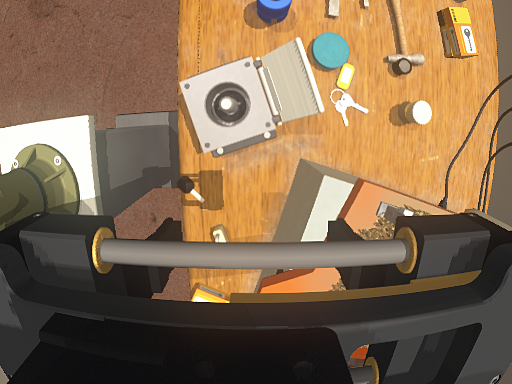

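Emit:
{"fn": "apply_moves", "kwargs": {"moves": [[0.95,0.1,0.1,0,0,0,1],[0.95,0.1,0.1,0,0,0,1],[0.95,0.1,0.1,0,0,0,1],[0.95,0.1,0.1,0,0,0,1],[0.95,0.1,0.1,0,0,0,1]]}}

```text
time_s: 3.6
tool_pos: [0.5133, 0.254, 0.3392]
tool_rot: [-179.8, -0.2, 89.6]
force: [0.2, -0.3, 0.3]
grip_width: 0.0869
grasp_force: 0.0
```

Emit:
{"fn": "apply_moves", "kwargs": {"moves": [[0.7,0.05,0.4,0,0,0,1],[0.7,0.05,0.4,0,0,0,1],[0.7,0.05,0.4,0,0,0,1],[0.7,0.05,0.4,0,0,0,1],[0.7,0.05,0.4,0,0,0,1]]}}

```text
time_s: 4.1
tool_pos: [0.5268, 0.3882, 0.2588]
tool_rot: [-179.8, 0.1, 89.2]
force: [0.6, -0.4, 0.3]
grip_width: 0.0869
grasp_force: 0.0
```

Run:
```python
from h import *
c=viewer.get_calibration('wrist'); im=viewer.read_camera('wrist'); save('w2.png',im)
np.save('c2.npy',c,allow_pickle=True); print(c, env.get_obs()['tool_pos'])
for b in masks_of('wrist','sleeve'):
  print(b['location'],round(b['conf'],2),b['pixels'].sum(), at_z('wrist',b['location'],.08,c))
```

```text
{'fov_y': 65.70646984690485, 'cx': 254.23463073541828, 'cy': 192.66580776688392, 'position': array([0.52886778, 0.45624234, 0.45219329]), 'orientation': array([-14.65815189,   0.23238962,  -0.78683527])} [0.52786315 0.38705155 0.26033511]
[245.1, 107.1] 0.73 1531 [0.51623465 0.46835055 0.08      ]
```

View pics/w2.png

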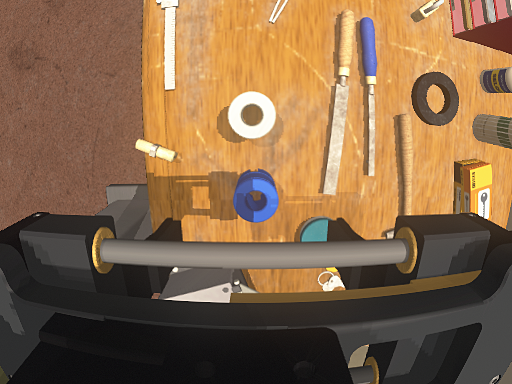

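Run:
```python
from h import *
c1=np.load('c1.npy',allow_pickle=True).item();c2=np.load('c2.npy',allow_pickle=True).item()
im=cv2.imread('pics/w2.png'); hsv=cv2.cvtColor(im,cv2.COLOR_BGR2HSV)
m=((hsv[...,1]<50)&(hsv[...,2]>120)).astype(np.uint8); m[:85]=0;m[150:]=0;m[:,:215]=0;m[:,285:]=0
cs,_=cv2.findContours(m,cv2.RETR_EXTERNAL,cv2.CHAIN_APPROX_NONE); k=max(cs,key=cv2.contourArea)
e=cv2.fitEllipse(k); print('ellipse',e, at_z('wrist',e[0],.08,c2), at_z('wrist',(251.5,115),.08,c2))
a=at_z('wrist',(e[0][0]-e[1][0]/2,e[0][1]),.08,c2)-at_z('wrist',(e[0][0]+e[1][0]/2,e[0][1]),.08,c2); print('dia',a)
print('bore',at_z('wrist',(252,114),.08,c2))
print('tip',at_z('wrist',(227,103),.11,c1))
P=[at_z('wrist',p,.092,c1)[:2] for p in ((181,84),(253,57),(278,132),(206,154))]
print('corners',P,'centre',np.mean(P,0)); P=np.array(P)
for i in range(4): d=P[(i+1)%4]-P[i]; print(np.linalg.norm(d),np.degrees(np.arctan2(d[1],d[0]))%90)
for z in (.13,.15,.17): print(z,at_z('wrist',(298,39),z,c1),at_z('wrist',(323,111),z,c1))
```

```text
ellipse ((251.4220733642578, 114.64738464355469), (45.709388732910156, 46.564308166503906), 89.81433868408203) [0.52391133 0.45876037 0.08      ] [0.52400138 0.45831746 0.08      ]
dia [-0.05667865  0.00087389  0.        ]
bore [0.52463818 0.45955989 0.08      ]
tip [0.45273774 0.15649863 0.11      ]
corners [array([0.378652  , 0.19058687]), array([0.4914193 , 0.22988066]), array([0.52973816, 0.11176837]), array([0.41665149, 0.07801734])] centre [0.45411524 0.15256331]
0.11941719992832654 19.21090534900154
0.12417266054555663 17.974481105814988
0.11801579093242838 16.6178764402012
0.11881017945591744 18.652865106004526
0.13 [0.55583937 0.25055826 0.13      ] [0.59179406 0.14522708 0.13      ]
0.15 [0.5528827  0.24503558 0.15      ] [0.58714523 0.14466166 0.15      ]
0.17 [0.54992603 0.23951289 0.17      ] [0.5824964  0.14409624 0.17      ]
```

Run:
```python
from h import *
o=env.get_obs();print(o['tool_pos'],o['tool_rot'])
plan((*o['tool_pos'],o['tool_rot'][2]),[(.5235,.459,.13,89),(.5235,.459,.060,89)])
```

```text
[0.52857755 0.38654569 0.2613948 ] [1.79931352e+02 8.62280571e-02 8.90050971e+01]
(0.5235, 0.459, 0.13, 89) [ 0.362 -0.032  0.657] rz 0.0 rows>= 4
(0.5235, 0.459, 0.06, 89) [ 0.   -0.    0.35] rz -0.0 rows>= 2
```

Emit:
{"fn": "apply_moves", "kwargs": {"moves": [[0.36,-0.03,0.3,0,0,0,1],[0.36,-0.03,0.65,0,0,0,1],[0.36,-0.03,0.65,0,0,0,1],[0.36,-0.03,0.65,0,0,0,1],[0.36,-0.03,0.65,0,0,0,1],[0.36,-0.03,0.65,0,0,0,1]]}}

```text
time_s: 4.8
tool_pos: [0.5246, 0.4604, 0.1346]
tool_rot: [179.8, -0.1, 89.0]
force: [-0.3, 0.3, 0.0]
grip_width: 0.0868
grasp_force: 0.0
```

Run:
```python
from h import *
c=viewer.get_calibration('wrist'); im=viewer.read_camera('wrist'); save('w3.png',im)
o=env.get_obs();print(o['tool_pos'],o['tool_rot']); print(proj('wrist',(.5235,.459,.08),c), proj('wrist',o['tool_pos'],c))
hsv=cv2.cvtColor(im,cv2.COLOR_RGB2HSV); print(im.shape)
plan((*o['tool_pos'],o['tool_rot'][2]),[(.5235,.459,.060,89)])
```

```text
[0.52447441 0.46075559 0.13477826] [ 1.79734716e+02 -1.52321591e-01  8.90273985e+01]
[252.39596712 198.11124834] [253.54628974 216.82289761]
(384, 512, 3)
(0.5235, 0.459, 0.06, 89) [-0.009 -0.005  0.374] rz 0.0 rows>= 2
```

View pics/w3.png

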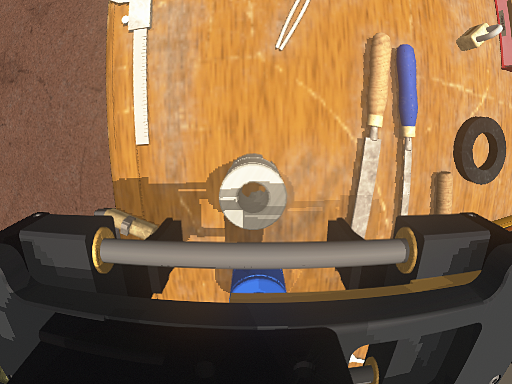

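The steel sleeve's rim sits at (253,197), as predicted. Descend and grip.

Emit:
{"fn": "apply_moves", "kwargs": {"moves": [[-0.01,-0.005,0.25,0,0,0,1],[-0.01,-0.005,0.37,0,0,0,1],[-0.01,-0.005,0.37,0,0,0,1],[-0.01,-0.005,0.37,0,0,0,0.9],[-0.01,-0.005,0.37,0,0,0,0.5],[-0.01,-0.005,0.37,0,0,0,0.5],[-0.01,-0.005,0.37,0,0,0,0.5],[-0.01,-0.005,0.37,0,0,0,0.5],[-0.01,-0.005,0.37,0,0,0,0.5]], "grip_force": 25}}

```text
time_s: 5.75
tool_pos: [0.5208, 0.4593, 0.0571]
tool_rot: [180.0, -0.0, 89.2]
force: [0.1, -0.9, -0.0]
grip_width: 0.0479
grasp_force: 0.0
```

Run:
```python
from h import *
o=env.get_obs();print(o)
w=viewer.read_camera('wrist'); s=viewer.read_camera('side')
s=cv2.resize(s[220:370,150:330],None,fx=3,fy=3); w=w[60:384]
im=np.zeros((max(s.shape[0],w.shape[0])+0,1052,3),np.uint8); im[:s.shape[0],:s.shape[1]]=s; im[:324,540:]=w
save('x.png',cv2.resize(im,(800,int(im.shape[0]*800/1052))))
```

```text
{'time_s': 5.75, 'qpos': array([ -9.12564058,  38.22278431, -50.51783689,  83.44345131,
        30.0596963 ,  72.46361197, -63.44840635]), 'joint_velocities': array([ 0.04459517,  0.3259056 ,  0.02603848,  0.12279838,  0.10036535,
        0.0166823 , -0.0088669 ]), 'effort': array([-1.38988162e-03, -5.38681519e+01, -1.48698610e+01, -2.65127474e+01,
       -5.10990783e-02, -5.40936599e-02,  1.12396062e-04]), 'tool_pos': array([0.52082713, 0.45933006, 0.05705619]), 'tool_rot': array([ 1.79988642e+02, -6.56697584e-03,  8.92027610e+01]), 'force': array([ 0.06338364, -0.86198301, -0.01911491]), 'wrist_torque': array([-0.022781  , -0.10399733, -0.02141037]), 'grasp_force': 0.0, 'grip_width': 0.04789039322363801}
```

View pics/x.png

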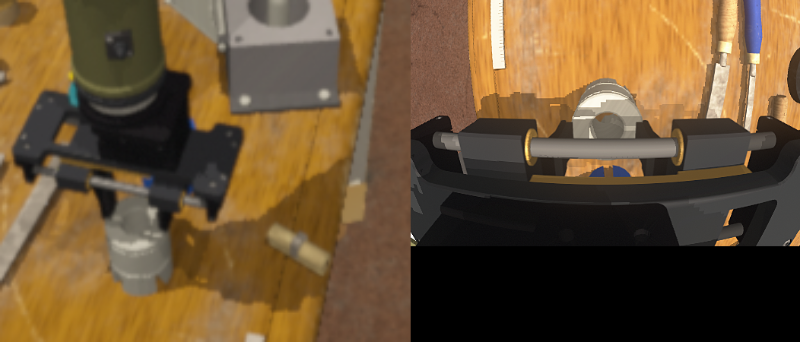

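Run:
```python
from h import *
c=viewer.get_calibration('wrist'); w=viewer.read_camera('wrist')
o=env.get_obs();print(o['grip_width'],o['grasp_force'],o['tool_pos'])
for p in ((.5235,.459,.08),(.5235,.489,.08),(.5235,.429,.08),(.4935,.459,.08),(.5535,.459,.08)): print(p,proj('wrist',p,c))
print(c['position'])
save('y.png',cv2.resize(w[130:290,150:360],None,fx=3.6,fy=3.6,interpolation=cv2.INTER_CUBIC))
```

```text
0.04471176339547908 0.0 [0.52074256 0.4592013  0.05671924]
(0.5235, 0.459, 0.08) [258.02912178 229.89237504]
(0.5235, 0.489, 0.08) [257.48795783 182.21784451]
(0.5235, 0.429, 0.08) [258.460583   272.20525608]
(0.4935, 0.459, 0.08) [209.65188555 230.23053549]
(0.5535, 0.459, 0.08) [306.29748352 228.89998683]
[0.52231806 0.52685111 0.25040313]
```

View pics/y.png

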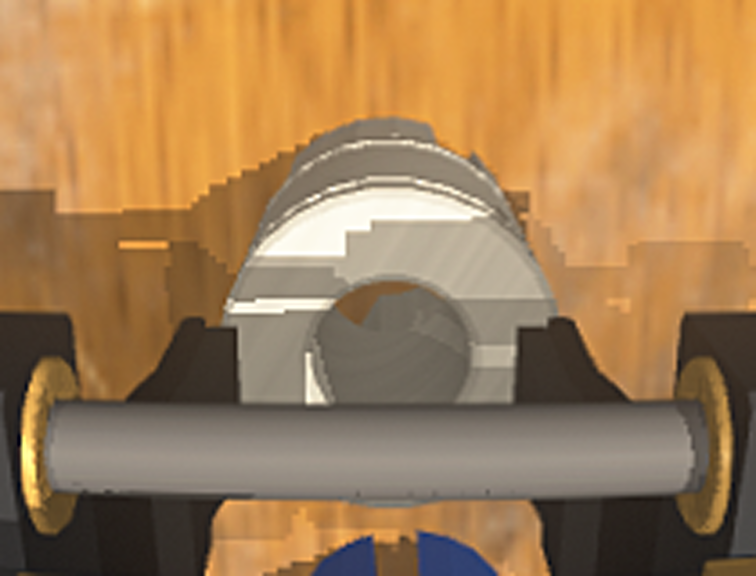

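Run:
```python
from h import *
c=viewer.get_calibration('wrist')
for z in (.057,.07,.08,.09,.1,.11):
  print(z,[np.round(proj('wrist',(.5208+s*.0223,.4687,z),c),1) for s in (-1,1)],[np.round((proj('side',(.5208+s*.03,.459,z))-(150,220))*3/1.315,0) for s in (-1,1)])
```

```text
0.057 [array([220.9, 204.5]), array([286.3, 203.6])] [array([168., 241.]), array([108., 229.])]
0.07 [array([218.7, 210.4]), array([288.4, 209.5])] [array([167., 233.]), array([106., 221.])]
0.08 [array([216.8, 215.4]), array([290.1, 214.5])] [array([167., 227.]), array([106., 214.])]
0.09 [array([214.7, 221. ]), array([292.1, 220. ])] [array([166., 220.]), array([105., 208.])]
0.1 [array([212.4, 227.3]), array([294.3, 226.3])] [array([166., 214.]), array([104., 202.])]
0.11 [array([209.8, 234.3]), array([296.7, 233.2])] [array([165., 208.]), array([103., 195.])]
```

Emit:
{"fn": "apply_moves", "kwargs": {"moves": [[0.01,0.015,0,0,0,0,1],[0.01,0.015,0,0,0,0,1],[0.01,0.015,0,0,0,0,1],[0.01,0.015,0,0,0,0,1],[0.01,0.015,0,0,0,0,1],[0.01,0.015,0,0,0,0,1],[0.01,0.015,0,0,0,0,1]]}}

```text
time_s: 6.6
tool_pos: [0.5238, 0.4611, 0.0568]
tool_rot: [-180.0, 0.0, 89.2]
force: [0.0, -0.5, -0.0]
grip_width: 0.0855
grasp_force: 0.0
```

Emit:
{"fn": "apply_moves", "kwargs": {"moves": [[0,0,0.06,0,0,0,1],[0,0,0.11,0,0,0,1],[0,0,0.11,0,0,0,1],[0,0,0.11,0,0,0,0.6],[0,0,0.11,0,0,0,0.5],[0,0,0.11,0,0,0,0.5],[0,0,0.11,0,0,0,0.5],[0,0,0.11,0,0,0,0.5]]}}

```text
time_s: 7.4
tool_pos: [0.5238, 0.4614, 0.0352]
tool_rot: [180.0, -0.0, 89.2]
force: [-0.1, -0.2, 1.1]
grip_width: 0.0589
grasp_force: 25.0
```

Run:
```python
from h import *
o=env.get_obs();print({k:np.round(o[k],4) for k in ('tool_pos','tool_rot','force','grip_width','grasp_force')})
s=viewer.read_camera('side');w=viewer.read_camera('wrist')
s=cv2.resize(s[270:360,170:260],(450,450),interpolation=cv2.INTER_CUBIC); w=cv2.resize(w[150:270,200:310],(412,450),interpolation=cv2.INTER_CUBIC)
im=np.hstack([s,w]); save('z.png',im[:,:800])
p=o['tool_pos']
for z in (p[2],p[2]+.01,p[2]+.02,p[2]+.03): print(z,[np.round((proj('side',(p[0]+q,p[1]+.01,z))-(170,270))*5) for q in (-.03,.03)])
```

```text
{'tool_pos': array([0.5238, 0.4614, 0.0352]), 'tool_rot': array([ 1.799923e+02, -1.180000e-02,  8.920620e+01]), 'force': array([-0.1008, -0.1536,  1.1429]), 'grip_width': np.float64(0.0589), 'grasp_force': np.float64(24.9986)}
0.03516737954907153 [array([256., 330.]), array([125., 302.])]
0.04516737954907153 [array([255., 317.]), array([123., 289.])]
0.05516737954907153 [array([254., 304.]), array([121., 276.])]
0.06516737954907154 [array([252., 290.]), array([119., 263.])]
```

View pics/z.png

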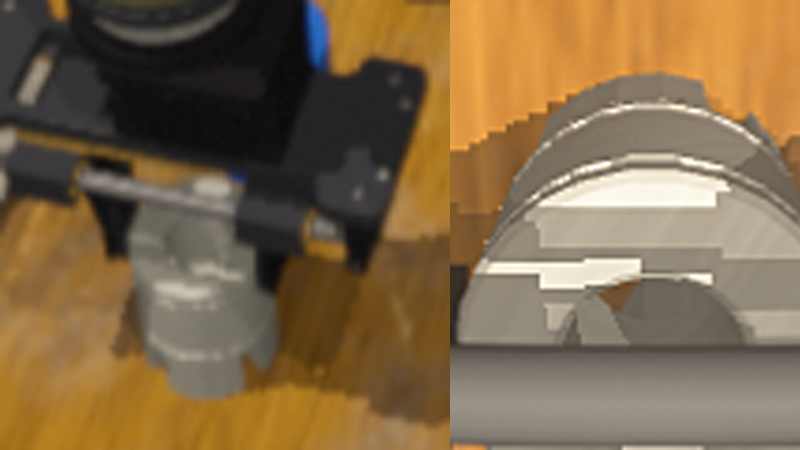

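Emit:
{"fn": "apply_moves", "kwargs": {"moves": [[0,0,-0.15,0,0,0,0.5],[0,0,-0.4,0,0,0,0.5],[0,0,-0.6,0,0,0,0.5],[0,0,-0.78,0,0,0,0.5],[0,0,-0.78,0,0,0,0.5]], "grip_force": 40}}

```text
time_s: 8.0
tool_pos: [0.5253, 0.4638, 0.1967]
tool_rot: [179.6, -0.4, 89.2]
force: [-0.6, 0.2, -2.8]
grip_width: 0.0583
grasp_force: 40.0
```

Emit:
{"fn": "apply_moves", "kwargs": {"moves": [[-0.15,-0.03,0,0,0,0,0.5],[-0.35,-0.08,0,0,0,0,0.5],[-0.55,-0.13,0,0,0,0,0.5],[-0.75,-0.18,0,0,0,0,0.5],[-0.95,-0.22,0,0,0,0,0.5]]}}

```text
time_s: 8.5
tool_pos: [0.4756, 0.2694, 0.1885]
tool_rot: [-179.8, 0.1, 89.2]
force: [0.7, -0.0, -1.8]
grip_width: 0.0583
grasp_force: 40.0
```

Emit:
{"fn": "apply_moves", "kwargs": {"moves": [[-0.2,-0.05,0,0,0,0,0.5],[-0.4,-0.1,0,0,0,0,0.5],[-0.5,-0.13,0,0,0,0,0.5],[-0.57,-0.15,0,0,0,0,0.5],[-0.57,-0.15,0,0,0,0,0.5],[-0.57,-0.15,0,0,0,0,0.5]]}}

```text
time_s: 9.1
tool_pos: [0.4451, 0.1582, 0.19]
tool_rot: [-180.0, 0.0, 89.2]
force: [-0.3, -0.4, -3.1]
grip_width: 0.0581
grasp_force: 40.0
```

Run:
```python
from h import *
o=env.get_obs();print({k:np.round(o[k],4) for k in ('time_s','qpos','tool_pos','tool_rot','force','grip_width','grasp_force')})
t=viewer.read_camera('side');save('t.png',t)
for c in ('side',):
  for n in ('sleeve','spindle_tip'): print(c,n,[(b['location'],round(b['conf'],2)) for b in boxes_of(c,n)])
p=o['tool_pos']; print('expected sleeve rim centre side',proj('side',(p[0],p[1],p[2]+.045)),'mid',proj('side',(p[0],p[1],p[2]+.005)))
plan((*p,o['tool_rot'][2]),[(.452,.156,.19,o['tool_rot'][2]),(.452,.156,.1,o['tool_rot'][2])])
```

```text
{'time_s': np.float64(9.1), 'qpos': array([ 36.1223,  -2.5361, -56.5581, 105.7242,  -2.1885,  75.7345,
       -20.7098]), 'tool_pos': array([0.4451, 0.1582, 0.19  ]), 'tool_rot': array([-1.799511e+02,  1.370000e-02,  8.915870e+01]), 'force': array([-0.2736, -0.4141, -3.0821]), 'grip_width': np.float64(0.0581), 'grasp_force': np.float64(39.9947)}
side sleeve [([224.4, 288.3], 0.63), ([275.2, 194.8], 0.59)]
side spindle_tip [([266.0, 233.1], 0.92)]
expected sleeve rim centre side [273.99386912 178.77901855] mid [273.73038307 191.63470079]
(0.452, 0.156, 0.19, np.float64(89.15874682434287)) [-0.011  0.035 -0.   ] rz -0.0 rows>= 1
(0.452, 0.156, 0.1, np.float64(89.15874682434287)) [ 0.   -0.    0.45] rz -0.0 rows>= 2
```

Emit:
{"fn": "apply_moves", "kwargs": {"moves": [[0,0.03,0,0,0,0,0.5],[0,0.03,0.1,0,0,0,0.5],[0,0.03,0.2,0,0,0,0.5],[0,0.03,0.24,0,0,0,0.5],[0,0.03,0.28,0,0,0,0.5],[0,0.03,0.31,0,0,0,0.5],[0,0.03,0.31,0,0,0,0.5]]}}

```text
time_s: 9.95
tool_pos: [0.4514, 0.1582, 0.1284]
tool_rot: [-180.0, -0.0, 89.2]
force: [-0.5, -0.6, -3.5]
grip_width: 0.0581
grasp_force: 40.0
```

Emit:
{"fn": "apply_moves", "kwargs": {"moves": [[0,0,0.05,0,0,0,0.5],[0,0,0.1,0,0,0,0.5],[0,0,0.15,0,0,0,0.5],[0,0,0.2,0,0,0,0.5],[0,0,0.22,0,0,0,0.5],[0,0,0.235,0,0,0,0.5],[0,0,0.25,0,0,0,0.5],[0,0,0.25,0,0,0,0.5]]}}

```text
time_s: 10.75
tool_pos: [0.4518, 0.1583, 0.079]
tool_rot: [180.0, -0.0, 89.2]
force: [-0.6, -0.8, -2.4]
grip_width: 0.0581
grasp_force: 40.0
```

Emit:
{"fn": "apply_moves", "kwargs": {"moves": [[0,0,0.01,0,0,0,0.5],[0,0,0.02,0,0,0,0.5],[0,0,0.02,0,0,0,0.5]]}}

```text
time_s: 11.05
tool_pos: [0.4522, 0.1593, 0.0782]
tool_rot: [180.0, 0.0, 89.2]
force: [-8.8, -1.5, 23.2]
grip_width: 0.0578
grasp_force: 40.1
```

Emit:
{"fn": "apply_moves", "kwargs": {"moves": [[0,0,-0.008,0,0,-0.03,0.5],[0,0,-0.008,0,0,-0.06,0.5],[0,0,-0.008,0,0,-0.09,0.5],[0,0,-0.008,0,0,-0.12,0.5],[0,0,-0.008,0,0,-0.12,0.5]]}}

```text
time_s: 11.55
tool_pos: [0.4521, 0.1594, 0.0784]
tool_rot: [179.9, -0.0, 99.6]
force: [-4.5, 0.8, 11.4]
grip_width: 0.058
grasp_force: 40.0
```

Emit:
{"fn": "apply_moves", "kwargs": {"moves": [[0,0,0,0,0,-0.03,0.5],[0,0,0,0,0,-0.06,0.5],[0,0,0,0,0,-0.09,0.5],[0,0,0,0,0,-0.12,0.5],[0,0,0,0,0,-0.12,0.5]]}}

```text
time_s: 12.05
tool_pos: [0.4518, 0.1593, 0.0784]
tool_rot: [180.0, 0.0, 109.9]
force: [-6.0, 0.1, 12.7]
grip_width: 0.0581
grasp_force: 40.0
```

Emit:
{"fn": "apply_moves", "kwargs": {"moves": [[0,0,0,0,0,-0.03,0.5],[0,0,0,0,0,-0.06,0.5],[0,0,0,0,0,-0.09,0.5],[0,0,0,0,0,-0.12,0.5],[0,0,0,0,0,-0.12,0.5]]}}

```text
time_s: 12.55
tool_pos: [0.4519, 0.1587, 0.0779]
tool_rot: [180.0, 0.0, 120.2]
force: [-3.3, 1.2, 8.1]
grip_width: 0.0581
grasp_force: 40.0
```

Emit:
{"fn": "apply_moves", "kwargs": {"moves": [[0,0,0,0,0,-0.03,0.5],[0,0,0,0,0,-0.06,0.5],[0,0,0,0,0,-0.09,0.5],[0,0,0,0,0,-0.12,0.5],[0,0,0,0,0,-0.12,0.5]]}}

```text
time_s: 13.05
tool_pos: [0.4512, 0.1583, 0.0764]
tool_rot: [-180.0, -0.0, 130.5]
force: [-1.3, 0.2, -2.9]
grip_width: 0.0584
grasp_force: 40.0
```

Emit:
{"fn": "apply_moves", "kwargs": {"moves": [[0,0,0.01,0,0,0,0.5],[0,0,0.02,0,0,0,0.5],[0,0,0.026,0,0,0,0.5],[0,0,0.026,0,0,0,0.5],[0,0,0.026,0,0,0,0.5]]}}

```text
time_s: 13.55
tool_pos: [0.4512, 0.1582, 0.0711]
tool_rot: [-180.0, -0.0, 130.5]
force: [-2.8, 1.2, -0.8]
grip_width: 0.058
grasp_force: 40.0
```

Emit:
{"fn": "apply_moves", "kwargs": {"moves": [[0,0,0,0,0,0,1],[0,0,0,0,0,0,1],[0,0,0,0,0,0,1],[0,0,0,0,0,0,1],[0,0,-0.1,0,0,0,1],[0,0,-0.22,0,0,0,1],[0,0,-0.22,0,0,0,0.4],[0,0,-0.22,0,0,0,0.4],[0,0,-0.22,0,0,0,0.4],[0,0,-0.22,0,0,0,0.4],[0,0,-0.22,0,0,0,0.4],[0,0,-0.22,0,0,0,0.4],[0,0,-0.22,0,0,0,0.4],[0,0,-0.22,0,0,0,0.4]], "grip_force": 10}}

```text
time_s: 14.95
tool_pos: [0.4515, 0.1582, 0.1151]
tool_rot: [-180.0, -0.0, 130.5]
force: [0.1, -0.2, -0.2]
grip_width: 0.037
grasp_force: 0.0
```

Run:
```python
from h import *
o=env.get_obs();print({k:np.round(o[k],4) for k in ('time_s','qpos','tool_pos','tool_rot','force','grip_width')})
s=viewer.read_camera('side');w=viewer.read_camera('wrist')
s=cv2.resize(s[160:280,190:310],(400,400),interpolation=cv2.INTER_CUBIC); w=cv2.resize(w[100:290,160:350],(400,400),interpolation=cv2.INTER_CUBIC)
save('q.png',np.hstack([s,w]))
print((proj('side',(.4515,.1575,.116))-(190,160))/.3, (proj('wrist',(.4515,.1575,.116))-(160,100))*400/190+[400,0])
```

```text
{'time_s': np.float64(14.95), 'qpos': array([ 39.588 ,   5.0309, -63.6417, 110.675 ,   4.8859,  67.1728,
        14.5917]), 'tool_pos': array([0.4515, 0.1582, 0.1151]), 'tool_rot': array([-1.799903e+02, -7.300000e-03,  1.304577e+02]), 'force': array([ 0.0938, -0.2447, -0.1733]), 'grip_width': np.float64(0.037)}
[269.46345026 182.58501195] [597.28171363 248.60864641]
```

View pics/q.png

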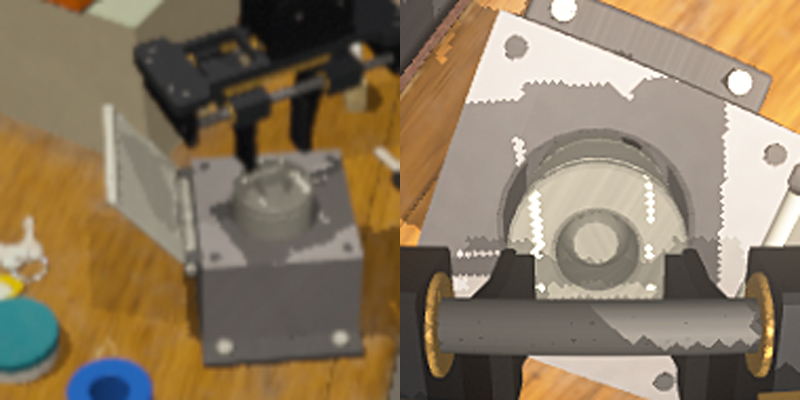

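The sleeve stands in the well round the shaft, rim at side-crop (270,185), with the fingers straddling the bore. Now push the rim down.

Emit:
{"fn": "apply_moves", "kwargs": {"moves": [[0,0,0.08,0,0,0,0.4],[0,0,0.13,0,0,0,0.4],[0,0,0.15,0,0,0,0.4],[0,0,0.165,0,0,0,0.4],[0,0,0.18,0,0,0,0.4],[0,0,0.18,0,0,0,0.4]]}}

```text
time_s: 15.65
tool_pos: [0.451, 0.1579, 0.0798]
tool_rot: [-179.9, -0.0, 130.5]
force: [-2.7, -1.7, 6.9]
grip_width: 0.0353
grasp_force: 3.4
```

Emit:
{"fn": "apply_moves", "kwargs": {"moves": [[0,0,0.015,0,0,0,0.4],[0,0,0.03,0,0,0,0.4],[0,0,0.045,0,0,0,0.4],[0,0,0.055,0,0,0,0.4],[0,0,0.055,0,0,0,0.4]]}}

```text
time_s: 16.15
tool_pos: [0.451, 0.158, 0.069]
tool_rot: [-179.9, -0.0, 130.5]
force: [-4.0, -2.2, 8.6]
grip_width: 0.0347
grasp_force: 4.3
```

Emit:
{"fn": "apply_moves", "kwargs": {"moves": [[0,0,0.015,0,0,0,0.4],[0,0,0.025,0,0,0,0.4],[0,0,0.03,0,0,0,0.4],[0,0,0.03,0,0,0,0.4]]}}

```text
time_s: 16.55
tool_pos: [0.4512, 0.158, 0.0682]
tool_rot: [-179.6, 0.1, 130.5]
force: [-21.4, -8.1, 57.5]
grip_width: 0.0344
grasp_force: 28.5
```

Emit:
{"fn": "apply_moves", "kwargs": {"moves": [[0,0,-0.1,0,0,0,0.4],[0,0,-0.35,0,0,0,0.4],[0,0,-0.6,0,0,0.13,0],[0,0,-0.65,0,0,0.262,0],[0,0,-0.65,0,0,0.262,0],[0,0,-0.65,0,0,0.262,0]]}}

```text
time_s: 17.15
tool_pos: [0.452, 0.1582, 0.1929]
tool_rot: [179.9, 0.1, 107.9]
force: [-0.4, 0.0, 0.5]
grip_width: 0.0107
grasp_force: 0.0
```

Run:
```python
from h import *
c=viewer.get_calibration('wrist');w=viewer.read_camera('wrist');s=viewer.read_camera('side')
o=env.get_obs();p=o['tool_pos'];y=o['tool_rot'][2];print(o['time_s'],p,o['tool_rot'],o['force'])
# rim-height check from the side picture: rim of sleeve at .100 vs .116
sv=cv2.resize(s[160:280,190:310],(400,400),interpolation=cv2.INTER_CUBIC); wv=cv2.resize(w[90:290,150:350],(400,400),interpolation=cv2.INTER_CUBIC)
for z in (.1,.104,.116):
    q=[proj('side',(.4515+.03*np.cos(a),.1575+.03*np.sin(a),z)) for a in np.arange(0,6.28,.1)]
    q=(np.array(q)-(190,160))/.3; print(z,'rows',q[:,1].min(),q[:,1].max(),'cols',q[:,0].min(),q[:,0].max())
save('r.png',np.hstack([sv,wv]))
for n in ('shield_top',): print(n,[(b['location'],b['conf']) for b in boxes_of('side',n)])
plan((*p,y),[(.618,.212,.20,108),(.618,.212,.115,108),(.545,.188,.13,108)])
```

```text
17.25 [0.45135116 0.15813871 0.19199882] [-1.79971111e+02  3.43278626e-03  1.08077854e+02] [0.25070448 0.06694009 0.25114867]
0.1 rows 171.15111370200748 225.43832405964406 cols 230.15050263808936 308.33692964249394
0.104 rows 167.39407009575342 221.655561897702 cols 230.12496626443578 308.4824669977595
0.116 rows 156.02563691535457 210.2054565957576 cols 230.0476835687575 308.9229269308279
shield_top [([233.2, 215.9], 0.58)]
(0.618, 0.212, 0.2, 108) [-0.003  0.876 -0.04 ] rz 0.001 rows>= 4
(0.618, 0.212, 0.115, 108) [ 0.    -0.     0.425] rz -0.0 rows>= 2
(0.545, 0.188, 0.13, 108) [-0.001 -0.384 -0.075] rz -0.0 rows>= 2
```

View pics/r.png

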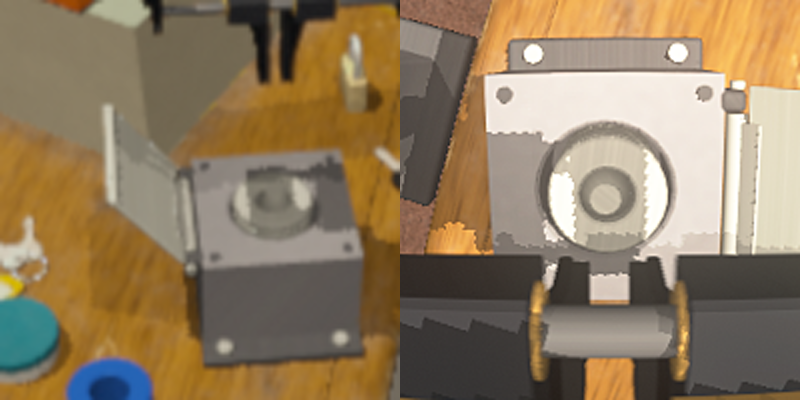

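The sleeve's rim now sits low in the well (crop rows ~172–226, matching the 0.100 m rim), shaft proud: home. Now go behind the shield.

Emit:
{"fn": "apply_moves", "kwargs": {"moves": [[0,0.2,-0.04,0,0,0,0],[0,0.45,-0.04,0,0,0,0],[0,0.7,-0.04,0,0,0,0],[0,0.88,-0.04,0,0,0,0],[0,0.88,-0.04,0,0,0,0],[0,0.88,-0.04,0,0,0,0]]}}

```text
time_s: 17.9
tool_pos: [0.6183, 0.2133, 0.1984]
tool_rot: [-179.8, -0.1, 108.1]
force: [0.1, 0.4, -0.2]
grip_width: 0.0001
grasp_force: 0.0
```

Emit:
{"fn": "apply_moves", "kwargs": {"moves": [[0,0,0.15,0,0,0,0],[0,0,0.3,0,0,0,0],[0,0,0.43,0,0,0,0],[0,0,0.43,0,0,0,0],[0,0,0.43,0,0,0,0]]}}

```text
time_s: 18.4
tool_pos: [0.6185, 0.2119, 0.1151]
tool_rot: [180.0, 0.0, 108.0]
force: [0.8, -0.8, 1.1]
grip_width: 0.0006
grasp_force: 0.0
```

Emit:
{"fn": "apply_moves", "kwargs": {"moves": [[0,-0.08,0,0,0,0,0],[0,-0.16,-0.02,0,0,0,0],[0,-0.23,-0.05,0,0,0,0],[0,-0.29,-0.075,0,0,0,0],[0,-0.34,-0.075,0,0,0,0],[0,-0.375,-0.075,0,0,0,0],[0,-0.375,-0.075,0,0,0,0]]}}

```text
time_s: 19.1
tool_pos: [0.5466, 0.1887, 0.1293]
tool_rot: [-179.9, 0.1, 107.9]
force: [-0.1, 0.7, -0.2]
grip_width: 0.0007
grasp_force: 0.2
```

Run:
```python
from h import *
o=env.get_obs();print(o['time_s'],o['tool_pos'],o['force'])
s=viewer.read_camera('side');save('s5.png',s);t=viewer.read_camera('top');save('t5.png',t)
A=np.array([.4515,.1575,0]);ux=np.array([np.cos(np.radians(18)),np.sin(np.radians(18)),0]);uy=np.array([-ux[1],ux[0],0])
for th in (0,.1,.2,.3,.4,.6):
  P=A+ux*(.068+.095*np.sin(th))+[0,0,.085+.095*np.cos(th)]
  print(th,[np.round(proj('side',P+uy*k),1) for k in (-.054,0,.054)],[np.round(proj('top',P+uy*k),1) for k in (.054,)])
for n in ('side','top'):
  for b in masks_of(n,'shield_top'):
    m=b['pixels']; ys,xs=np.nonzero(m); print(n,b['location'],b['conf'],xs.min(),xs.max(),ys.min(),ys.max(),[(r,xs[ys==r].min(),xs[ys==r].max()) for r in sorted(set(ys))[::5]])
```

```text
19.1 [0.54655394 0.18865803 0.12933089] [-0.08607491  0.696749   -0.15494063]
0 [array([242.1, 183.4]), array([243.4, 197.4]), array([244.8, 212.5])] [array([203.9, 190.7])]
0.1 [array([238.4, 183.7]), array([239.5, 197.8]), array([240.8, 212.9])] [array([203.1, 187.9])]
0.2 [array([234.7, 184.4]), array([235.7, 198.4]), array([236.8, 213.6])] [array([202.2, 185.1])]
0.3 [array([231.1, 185.3]), array([232. , 199.4]), array([232.9, 214.5])] [array([201.5, 182.5])]
0.4 [array([227.6, 186.5]), array([228.4, 200.6]), array([229.2, 215.8])] [array([200.7, 180.1])]
0.6 [array([221.2, 189.6]), array([221.8, 203.8]), array([222.3, 219. ])] [array([199.6, 175.7])]
side [243.5, 217.3] 0.81 236 248 196 236 [(np.int64(196), np.int64(237), np.int64(239)), (np.int64(201), np.int64(236), np.int64(241)), (np.int64(206), np.int64(237), np.int64(242)), (np.int64(211), np.int64(237), np.int64(244)), (np.int64(216), np.int64(238), np.int64(246)), (np.int64(221), np.int64(240), np.int64(247)), (np.int64(226), np.int64(241), np.int64(247)), (np.int64(231), np.int64(243), np.int64(248)), (np.int64(236), np
[... 633 characters left out ...]
, (np.int64(253), np.int64(250), np.int64(297)), (np.int64(258), np.int64(250), np.int64(297)), (np.int64(263), np.int64(251), np.int64(298)), (np.int64(268), np.int64(251), np.int64(284))]
top [218.7, 219.1] 0.68 203 241 187 234 [(np.int64(187), np.int64(203), np.int64(204)), (np.int64(192), np.int64(206), np.int64(209)), (np.int64(197), np.int64(208), np.int64(209)), (np.int64(202), np.int64(206), np.int64(210)), (np.int64(207), np.int64(205), np.int64(219)), (np.int64(212), np.int64(207), np.int64(219)), (np.int64(217), np.int64(209), np.int64(222)), (np.int64(222), np.int64(210), np.int64(240)), (np.int64(227), np.int64(211), np.int64(238)), (np.int64(232), np.int64(213), np.int64(224))]
```

Emit:
{"fn": "apply_moves", "kwargs": {"moves": [[0,-0.025,0,0,0,0,0],[0,-0.05,0,0,0,0,0],[0,-0.065,0,0,0,0,0],[0,-0.065,0,0,0,0,0],[0,-0.065,0,0,0,0,0],[0,-0.065,0,0,0,0,0]]}}

```text
time_s: 19.9
tool_pos: [0.5348, 0.185, 0.1289]
tool_rot: [-179.9, 0.0, 107.9]
force: [0.4, -0.0, -0.2]
grip_width: 0.0004
grasp_force: 0.0
```

Emit:
{"fn": "apply_moves", "kwargs": {"moves": [[0,0.05,0,0,0,0,0],[0,0.2,0,0,0,0,0],[0,0.4,0,0,0,0,0],[0,0.4,-0.1,0,0,0,0],[0,0.4,-0.4,0,0,0,0],[0,0.4,-0.6,0,0,0,0],[0,0.4,-0.6,0,0,0,0],[0,0.4,-0.6,0,0,0,0]]}}

```text
time_s: 20.7
tool_pos: [0.6123, 0.2106, 0.2501]
tool_rot: [179.9, -0.0, 107.9]
force: [-0.1, 0.6, -0.8]
grip_width: 0.0008
grasp_force: 0.0
```

Run:
```python
from h import *
o=env.get_obs();print(o['time_s'],o['tool_pos'],o['force'])
s=viewer.read_camera('side');save('s6.png',s);t=viewer.read_camera('top')
for n in ('side','top'):
  for b in masks_of(n,'shield_top'):
    m=b['pixels']; ys,xs=np.nonzero(m); print(n,b['location'],b['conf'],xs.min(),xs.max(),ys.min(),ys.max(),[(int(r),int(xs[ys==r].min()),int(xs[ys==r].max())) for r in sorted(set(ys))[::5]])
# sheet colour profile across bead near row 212 (bright columns), before/after
for f in ('s5','s6'):
  g=cv2.cvtColor(cv2.imread(f'pics/{f}.png'),cv2.COLOR_BGR2GRAY); print(f,[(r,g[r,228:256].tolist()) for r in (205,210)])
```

```text
20.7 [0.6123099  0.21058295 0.25006278] [-0.12591527  0.63713195 -0.80939997]
side [243.1, 217.0] 0.64 240 248 187 236 [(187, 240, 241), (192, 241, 241), (197, 240, 242), (202, 242, 242), (207, 241, 244), (212, 242, 245), (217, 243, 247), (222, 243, 247), (227, 244, 247), (232, 245, 248)]
top [216.1, 190.8] 0.75 205 227 184 194 [(184, 220, 223), (189, 205, 227), (194, 207, 215)]
s5 [(205, [55, 22, 31, 40, 37, 33, 32, 77, 129, 137, 123, 89, 84, 85, 89, 105, 113, 114, 107, 106, 109, 111, 119, 121, 123, 124, 127, 124]), (210, [111, 112, 114, 117, 124, 125, 128, 137, 179, 205, 187, 121, 95, 90, 87, 82, 81, 79, 75, 69, 72, 83, 92, 95, 113, 134, 136, 134])]
s6 [(205, [128, 128, 128, 128, 128, 128, 123, 108, 104, 105, 106, 106, 113, 130, 140, 133, 118, 128, 121, 121, 122, 124, 128, 129, 127, 125, 126, 123]), (210, [126, 126, 128, 128, 129, 127, 127, 119, 118, 126, 127, 131, 139, 169, 205, 194, 146, 87, 81, 82, 88, 89, 70, 67, 80, 97, 102, 102])]
```

Run:
```python
from h import *
A=np.array([.4515,.1575,0]);ux=np.array([np.cos(np.radians(18)),np.sin(np.radians(18)),0]);uy=np.array([-ux[1],ux[0],0])
W=viewer.read_camera('wrist');c=viewer.get_calibration('wrist')
for th in (-.1,0,.1,.2):
  P=A+ux*(.068+.095*np.sin(th))+[0,0,.085+.095*np.cos(th)]
  print(th,np.round(proj('top',P),1),[np.round(proj('wrist',P+uy*k,c),1) for k in (-.054,0,.054)])
for b in masks_of('wrist','shield_top'):
  ys,xs=np.nonzero(b['pixels']); print(b['location'],b['conf'],[(int(r),int(xs[ys==r].min()),int(xs[ys==r].max())) for r in sorted(set(ys))[::8]])
```

```text
-0.1 [221.2 188.2] [array([146.4, 244.2]), array([140.3, 192.4]), array([136.3, 135.9])]
0 [220.3 185.3] [array([155. , 244.8]), array([149.2, 192.6]), array([145.4, 135.5])]
0.1 [219.4 182.6] [array([164. , 244.9]), array([158.7, 192.4]), array([155.2, 135. ])]
0.2 [218.5 179.9] [array([173.2, 244.6]), array([168.5, 192. ]), array([165.3, 134.4])]
[144.1, 160.1] 0.75 [(111, 158, 180), (119, 108, 183), (127, 107, 182), (135, 81, 183), (143, 82, 183), (151, 83, 185), (159, 84, 184), (167, 85, 184), (175, 85, 185), (183, 86, 186), (191, 88, 187), (199, 89, 187), (207, 89, 188), (215, 91, 184)]
[166.5, 176.2] 0.55 [(131, 168, 170), (139, 150, 173), (147, 149, 178), (155, 151, 178), (163, 151, 178), (171, 152, 179), (179, 152, 178), (187, 153, 179), (195, 154, 180), (203, 155, 180), (211, 156, 177)]
```

Estimates of the lean average about +0.05 rad. One 5 mm nudge further for margin.

Emit:
{"fn": "apply_moves", "kwargs": {"moves": [[0,0,0.25,0,0,0,0],[0,0,0.5,0,0,0,0],[0,0,0.6,0,0,0,0],[0,0,0.6,0,0,0,0],[0,-0.15,0.6,0,0,0,0],[0,-0.3,0.6,0,0,0,0],[0,-0.37,0.6,0,0,0,0],[0,-0.4,0.6,0,0,0,0],[0,-0.41,0.6,0,0,0,0],[0,-0.425,0.6,0,0,0,0],[0,-0.425,0.6,0,0,0,0],[0,-0.425,0.6,0,0,0,0],[0,-0.425,0.6,0,0,0,0]]}}

```text
time_s: 22.3
tool_pos: [0.5311, 0.1839, 0.1293]
tool_rot: [180.0, -0.0, 107.9]
force: [1.0, 0.0, 0.3]
grip_width: 0.0009
grasp_force: 0.9
```

Emit:
{"fn": "apply_moves", "kwargs": {"moves": [[0,0.05,0,0,0,0,0],[0,0.2,0,0,0,0,0],[0,0.42,0,0,0,0,0],[0,0.42,-0.1,0,0,0,0],[0,0.42,-0.4,0,0,0,0],[0,0.42,-0.6,0,0,0,0],[0,0.42,-0.6,0,0,0,0],[0,0.42,-0.6,0,0,0,0]]}}

```text
time_s: 23.1
tool_pos: [0.611, 0.2102, 0.2497]
tool_rot: [179.9, -0.0, 107.9]
force: [-0.4, -0.6, -0.6]
grip_width: 0.0002
grasp_force: 0.0
```

Run:
```python
from h import *
o=env.get_obs();print(o['time_s'],o['tool_pos'],o['force'])
s=viewer.read_camera('side');w=viewer.read_camera('wrist')
g=cv2.cvtColor(s,cv2.COLOR_RGB2GRAY); print(g[210,234:256].tolist())
for b in masks_of('wrist','shield_top'):
  ys,xs=np.nonzero(b['pixels']); print(b['location'],b['conf'],[(int(r),int(xs[ys==r].min()),int(xs[ys==r].max())) for r in sorted(set(ys))[::8]])
```

```text
23.1 [0.61104037 0.21017652 0.24972426] [-0.39192796 -0.58778733 -0.64812945]
[126, 118, 118, 126, 128, 130, 133, 135, 155, 197, 206, 183, 107, 83, 89, 89, 70, 67, 80, 95, 97, 97]
[167.0, 174.3] 0.64 [(132, 166, 170), (140, 148, 172), (148, 148, 177), (156, 148, 178), (164, 148, 179), (172, 149, 179), (180, 149, 179), (188, 150, 179), (196, 151, 180), (204, 152, 178), (212, 153, 176)]
[143.6, 162.1] 0.22 [(111, 173, 180), (119, 109, 183), (127, 110, 182), (135, 83, 183), (143, 83, 183), (151, 84, 183), (159, 85, 183), (167, 85, 184), (175, 86, 185), (183, 86, 185), (191, 88, 186), (199, 89, 185), (207, 89, 187), (215, 91, 180)]
```

```bash
python3 -c "
from cell import env
print(env.sign_off())"
```

```text
the job is handed in; nothing more can be done
None
```

The job is handed in: the sleeve is over the drive pin and pushed fully home, and the shield stands upright to within about 0.06 rad by my camera estimates (limit 0.12). The other things were left alone, and sign-off returned no verdict.

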